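# Collect two tins from the gravity-feed rack into the tote

## Task

Collect two food tins from the catch tray at the front of the wire tin rack, one after the other as they roll down, and put one in each compartment of the wooden tote, lowering each into the tote before letting go. Leave the third tin in the rack, rolled forward into its tray, and do not disturb the pepper mill, the salt shaker or the can opener.

Things in the scene. Friction and masses are not known exactly. Their poses are not given: they have to be found in the camera images.
- rack: Gravity-feed tin rack of bright steel wire, fixed, 90 mm wide (y), 270 mm deep, 235 mm high. Origin: on the worktop under the middle of its front catch tray; x points to the rack's back, y across, z up. Three tins lie in a row on the lower ramp, which falls 6 degrees to the front; when the first is taken out, the next rolls 75 mm down into its place within a second or so.
- rack_tray (a point): Middle of a tin lying in the catch tray: 85 mm above the rack's origin. Low wire side guides 35 mm either side of it (y) reach no higher than 61 mm above the worktop up to 24 mm behind this point, then rise; the 235 mm high side frames start 55 mm behind it, 41 mm either side. Beside the tray it is open above the guides, so the tin's two flat ends, 58 mm apart, can be gripped.
- rack_lip (a point): Top wire of the low lip that stops the front tin: 34 mm in front of the tray point, 23 mm lower (62 mm above the worktop), wire radius 3 mm. A tin comes out over it upwards and to the rack's front (30 degrees from vertical is clear). The rack's open front, with this lip, faces the robot's right, the tote's side.
- rack_overhang (a point): Front edge of the empty upper ramp, which hangs over the tray: 5 mm behind the tray point, 105 mm above it, wire radius 3 mm, 36 mm wide (75 mm from 20 mm farther back on). It leaves no room for a gripper straight above the tin: lean the tool in from the rack's front, 35 to 40 degrees from vertical.
- tin_1: At the start the front tin, in the catch tray. A short food tin with a green and white paper label, 75 mm in diameter and 58 mm long, about 0.26 kg. It lies on its side in the rack with its axis along the rack's y. Origin: centre of its bottom end (in the rack, the end on the rack's +y side); its own z runs along the tin's axis.
- tin_1_mid (a point): The middle of tin 1, on its axis, 29 mm from either end.
- tin_2: At the start the second tin; rolls into the tray when tin 1 is out. A short food tin with a green and white paper label, 75 mm in diameter and 58 mm long, about 0.26 kg. It lies on its side in the rack with its axis along the rack's y. Origin: centre of its bottom end (in the rack, the end on the rack's +y side); its own z runs along the tin's axis.
- tin_2_mid (a point): The middle of tin 2, on its axis, 29 mm from either end.
- tin_3: The last tin; it stays in the rack and ends in the catch tray. A short food tin with a green and white paper label, 75 mm in diameter and 58 mm long, about 0.26 kg. It lies on its side in the rack with its axis along the rack's y. Origin: centre of its bottom end (in the rack, the end on the rack's +y side); its own z runs along the tin's axis.
- tin_3_mid (a point): The middle of tin 3, on its axis, 29 mm from either end.
- tote: Open light-wood tote, loose, 0.9 kg, 212 mm (x) by 156 mm (y), beside the rack. Origin: centre of its underside. Inner floor 6 mm up, long sides 58 mm and ends (+-x) 77 mm high, walls 8 mm. A 6 mm divider across the middle, 30 mm high, makes two compartments, each 95 mm (x) by 140 mm (y). A tin lying in one along the tote's y has its middle 44 mm above the underside.
- tote_bay1 (a point): Centre of the floor of the tote's +x compartment: 50.5 mm from the tote's origin along its x, 6 mm up. Its axes are the tote's. Behind the tote a wall cabinet hangs about 0.39 m above the worktop, from about 0.62 m ahead of the robot on: carry low.
- tote_bay2 (a point): Centre of the floor of the tote's -x compartment: 50.5 mm from the origin along -x, 6 mm up. Its axes are the tote's.
- pepper_mill: Bystander: dark wooden pepper mill, 58 mm wide, 170 mm high, standing. Origin: centre of its underside.
- salt_shaker: Bystander: white salt shaker, 37 mm wide, 76 mm high, standing near the front edge of the worktop. Origin: centre of its underside.
- can_opener: Bystander: dark blue can opener, 174 mm long, lying near the front edge of the worktop. Origin: its middle, underside.

How it is judged:
By the outcome, as a careful person would: the job done as asked, in the order asked, and still so for the second after the job is handed in, with the robot touching nothing.
It also fails if it takes over 51 s, if anything falls off the work surface, if the arm or the gripper's body presses on something with over 40 N, if the wrist force passes 120 N, or if a joint passes its speed limit or range.

## Robot

A 6-joint arm with a two-finger parallel gripper is mounted at the origin on a cart in front of the work surface, level with it; the furniture and walls round the work are solid. World frame = base frame: x ahead of the robot, y to its left, z up, the work surface at z = 0. Lengths are in m, angles in rad, forces in N, time in s.
With the tool pointing down it reaches from about 0.3 to 0.75 m from the base axis. Payload 8.5 kg.
Tool frame: the origin (TCP) lies on the centre line of the jaws, within the pads' length; the fingertips stand 11 mm ahead of it and the grasp point (between the pads) lies 8 mm behind it; z points along the fingers, y is the line along which they close (so a half turn about z gives the same grasp; the last joint's range is limited). The gripper opens to 85 mm and grips with 20 to 120 N. Pads are 22 mm wide; open, the fingers measure 114 mm over their backs; the gripper's body (76 mm by 85 mm) begins 54 mm behind the grasp point. The pads swing forward as they close: fully open they stand 13 mm farther back than shut.
Start: joints at [-1.481, 0.381, 1.297, -0, 1.464, -0.215], TCP at [0.165, -0.525, 0.242] pointing down, gripper open.
Joint ranges: [-3.11, 3.11], [-0.89, 2.33], [0.22, 2.48], [-1.42, 4.56], [0.17, 2.85], [-2.88, 2.88]. Speed limits (rad/s): [2.39, 2.39, 3.14, 3.14, 3.14, 3.14].

## Interface

Orientations are given as a unit quaternion [x, y, z, w].
In Python, from plant import get_state, camera, calibration, finish_job, find_in, trace, place_of gives the robot as it stands. The module is installed in compiled form; this text tells all that it offers.
- The arm moves only by the shell command python3 -m inch 'ROWS' [OPENING] [FORCE]. ROWS is JSON, a list of rows, each a list of 4 numbers: the shift along the tool's x, y, z in mm, then the turn about the tool's z in rad. In form: [[tx, ty, tz, roll], ...]. A call has exactly 8 rows; each row shifts and turns the commanded pose from where the row before left it, along the tool's axes as they then stand; what a row does not reach is not made up. A row lasts 1/10 s, in which the tool goes at most 50 mm and 8.59 degrees, less where a joint would pass 70% of its speed; a pose out of reach is approached as far as the arm can. A call is refused whole if a number of a shift passes 50 or a number of a turn 0.15, either way. A call with a gripper value outside its range is refused whole. OPENING is the opening, from -1 (shut) to 1 (fully open), set as the call begins (- or left out, the last holds). The fingers move at their own pace and stop on an object; FORCE is the grip in N (left out, the last holds). Time passes only in rows, so rows that do not move let the fingers close, or fill a call up. It gives the time, the measured TCP pose, the force, the opening and the grip force at its end, in the units of the state.
- get_state(): the state, without advancing time (a new reading comes with each control period).
- camera(name): name is "side" or "top" or "wrist"; returns the picture (400x640x3 uint8, red, green, blue); there is no depth.
- calibration(name): a dict with "fx", "fy", "cx", "cy" (pixels), "D" ([k1, k2, p1, p2, k3] as OpenCV has them; the pictures are not rectified), "R" (3x3) and "t" (3): a world point X has camera coordinates R X + t. Camera axes: x right, y down, z forward; pixel columns grow to the right and rows downward; lengths in m; the calibration is good to about 2 mm. A picture is of the moment at which its call begins: read the wrist's pose just before it. calibration takes no time and is no camera call; for the wrist camera it gives the pose at the moment of the call.
- finish_job(): hands the job in; it is judged then, once.
Trained networks look in the newest picture that a camera, given by its name, has taken for a name from the list of things; names that differ only in an ending like _2 or _b are one class to them, and where a whole thing is asked for, a point or a joint stands for the part that bears it (a point fixed in the world has none). Each returns a list of dicts, best first, with "conf" (0 to 1); they miss things now and then, are a little off and sometimes report something else, mostly with a low value. They report only what shows in the picture. A call takes as long as a camera call.
- find_in(target, camera): "bbox" ([left, top, right, bottom] in pixels, round what is visible of it).
- trace(target, camera): "region" (400x640 bool, what is visible of it) and "bbox" ([left, top, right, bottom] in pixels, round what is visible of it).
- place_of(target, camera): "pixel" ([column, row] in pixels: a listed point, or the origin of a listed thing).
The state is a dict: "clock": time; "q": joint angles; "qvel": joint speeds; "joint_efforts": joint torques, N m; "position": TCP position; "ee_rot": TCP orientation; "contact_force": force on the tool from outside, world axes, zero at the start; "moment": the same for the moment, N m; "opening": opening from 0.0 (shut) to 1.0 (fully open); "finger_force": force on a finger pad.
Only numpy, scipy, OpenCV 4.12 (cv2) and the standard library are available. Lean on these libraries where they do the work, as an engineer would, in place of code of your own. Each camera call takes 0.05 s, during which the arm holds its last target. There are 200 camera calls.

## Working session

There is one attempt and no reset: what is moved stays moved. The work goes in short steps, Python scripts to look and compute and a shell command to move; the robot and the scene stay as the last step left them, time stands still between calls to the robot, and variables do not carry over. Pictures are saved under pics/ and viewed, at most 10 in all, crops included, and the job is handed in when it is done.

```bash
mkdir -p pics; cat > h.py <<'E'
import numpy as np, cv2
from scipy.spatial.transform import Rotation as Ro
from scipy.optimize import least_squares
from plant import *
def ray(c,px):
    K=np.array([[c['fx'],0,c['cx']],[0,c['fy'],c['cy']],[0,0,1.]])
    u=cv2.undistortPoints(np.array([[px]],float),K,np.array(c['D'],float))[0,0]
    R=np.array(c['R']);t=np.array(c['t'])
    return -R.T@t, R.T@np.array([u[0],u[1],1.])
def onz(c,px,z):
    o,d=ray(c,px); return o+d*(z-o[2])/d[2]
def tri(obs):
    A=np.zeros((3,3));b=np.zeros(3)
    for c,px in obs:
        o,d=ray(c,px);d=d/np.linalg.norm(d);P=np.eye(3)-d[:,None]*d;A+=P;b+=P@o
    X=np.linalg.solve(A,b)
    return X,[np.linalg.norm((np.eye(3)-np.outer(d/np.linalg.norm(d),d/np.linalg.norm(d)))@(X-o)) for o,d in [ray(c,p) for c,p in obs]]
E
python3 - <<'E'
from h import *
s=get_state();print(s)
ims={}
for n in ['side','top','wrist']:
    ims[n]=camera(n);cv2.imwrite(f'pics/{n}0.png',ims[n][:,:,::-1])
    c=calibration(n);print(n,(-np.array(c['R']).T@np.array(c['t'])).round(3),np.round(c['R'],2).tolist(),c['fx'])
    for k in ['rack','rack_tray','rack_lip','rack_overhang','tin_1_mid','tote','tote_bay1','tote_bay2','pepper_mill','salt_shaker','can_opener']:
        r=place_of(k,n)
        print(' ',k,[(np.round(x['pixel'],1).tolist(),round(x['conf'],2)) for x in r[:4]])
E
```

```text
{'clock': 0.0, 'q': array([-1.48130201e+00,  3.81255175e-01,  1.29825698e+00, -2.12842266e-06,
        1.46360361e+00, -2.15261701e-01]), 'qvel': array([ 0.00012835,  0.00112875,  0.00088252, -0.00040023,  0.00147641,
        0.00069715]), 'joint_efforts': array([ 8.11445443e-04, -4.48469818e+01, -2.31272560e+01, -1.93163387e-04,
        4.81316252e-03,  6.07723996e-05]), 'position': array([ 0.16502582, -0.52437448,  0.24168127]), 'ee_rot': array([ 9.88412613e-01,  1.51789084e-01,  4.68019122e-05, -7.60116298e-04]), 'contact_force': array([ 0.37618047, -0.03208302, -0.04100231]), 'moment': array([-0.07931885, -0.01143351, -0.0229685 ]), 'finger_force': 0.0, 'opening': 1.0012144268337728}
side [0.118 1.063 0.552] [[-0.88, -0.48, -0.01], [-0.21, 0.4, -0.89], [0.43, -0.78, -0.45]] 479.85964518335777
  rack [([313.9, 277.8], 0.94)]
  rack_tray []
  rack_lip [([326.6, 244.7], 0.9), ([253.9, 212.2], 0.33)]
  rack_overhang [([410.2, 281.1], 0.31)]
  tin_1_mid [([315.7, 244.1], 0.83)]
  tote [([381.8, 229.3], 0.56)]
  tote_bay1 [([365.6, 231.3], 0.59), ([397.4, 228.9], 0.55)]
  tote_bay2 [([
[... 515 characters left out ...]
], 0.58)]
  tote [([381.2, 235.0], 0.94), ([314.3, 286.7], 0.38), ([284.1, 215.9], 0.35)]
  tote_bay1 [([365.1, 224.4], 0.94), ([402.3, 242.5], 0.81), ([276.9, 211.7], 0.29)]
  tote_bay2 [([365.1, 224.4], 0.94), ([402.3, 242.5], 0.81), ([276.9, 211.7], 0.29)]
  pepper_mill [([352.5, 106.8], 0.82)]
  salt_shaker [([313.3, 286.4], 0.54)]
  can_opener [([366.2, 288.4], 0.77), ([236.0, 212.9], 0.59), ([315.2, 286.7], 0.56)]
wrist [ 0.235 -0.502  0.373] [[0.3, -0.95, -0.0], [-0.91, -0.29, 0.29], [-0.28, -0.09, -0.96]] 299.65583505179035
  rack []
  rack_tray []
  rack_lip []
  rack_overhang []
  tin_1_mid []
  tote []
  tote_bay1 []
  tote_bay2 []
  pepper_mill []
  salt_shaker []
  can_opener []
```

View pics/side0.png

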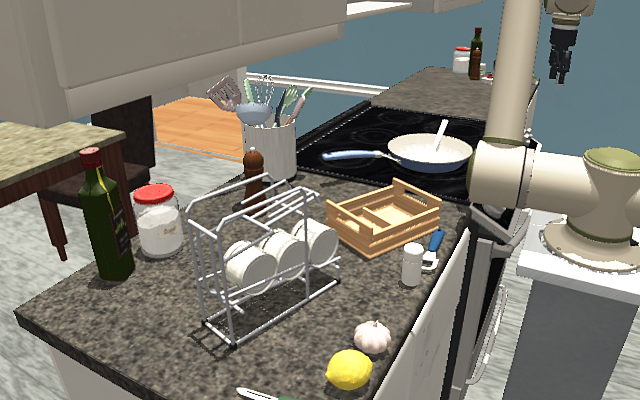

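View pics/top0.png

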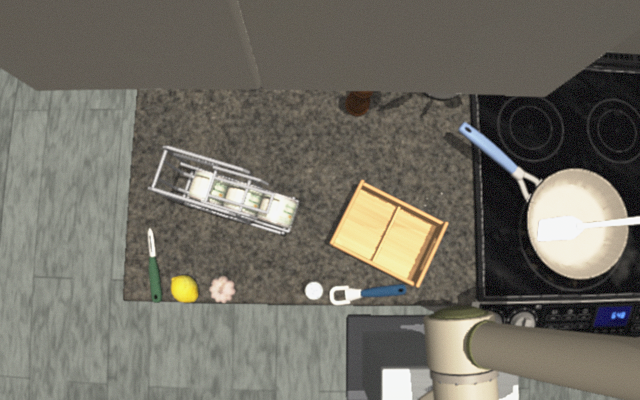

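```bash
python3 - <<'E'
from h import *
S=calibration('side');T=calibration('top')
for n,a,b in [('rack',(313.9,277.8),(279.8,213.3)),('tin1mid',(315.7,244.1),(275.8,207.5)),('tote',(381.8,229.3),(381.2,235)),('bayA',(365.6,231.3),(365.1,224.4)),('bayB',(397.4,228.9),(402.3,242.5)),('mill',(255.8,212),(352.5,106.8)),('salt',(407.6,283),(313.3,286.4)),('opener',(435.3,251.7),(366.2,288.4))]:
    X,e=tri([(S,a),(T,b)]);print(n,X.round(4),np.round(e,4))
for z,p in [(0,(279.8,213.3)),(.085,(278.1,208.9)),(.19,(268.3,207.1)),(.085,(275.8,207.5)),(0.,(381.2,235)),(.006,(365.1,224.4)),(.006,(402.3,242.5))]: print(z,onz(T,p,z).round(4))
E
```

```text
rack [0.4989 0.3974 0.0031] [0.0004 0.0004]
tin1mid [0.4988 0.3981 0.0814] [0.0055 0.0055]
tote [0.4516 0.1636 0.0052] [0.0007 0.0007]
bayA [0.4752 0.2017 0.0133] [0.0004 0.0004]
bayB [ 0.434   0.1101 -0.0163] [0.0025 0.0025]
mill [0.7548 0.2304 0.0083] [0.001 0.001]
salt [ 0.3337  0.318  -0.0058] [0.0002 0.0002]
opener [ 3.231e-01  1.953e-01 -1.000e-04] [0.0077 0.0077]
0 [0.4995 0.3978 0.    ]
0.085 [0.5005 0.3952 0.085 ]
0.19 [0.4924 0.4055 0.19  ]
0.085 [0.5035 0.4002 0.085 ]
0.0 [0.4526 0.163  0.    ]
0.006 [0.4761 0.201  0.006 ]
0.006 [0.4356 0.1152 0.006 ]
```

The side view shows the rack at about (265,250) with its tray end at (320,240), the tote at (385,215), the mill at (253,175), the salt at (410,265) and the opener at (432,250). The top view shows the tins at (283,208), (240,198) and (202,185), the tote at (388,234) and the clear floor area to the robot's left. The rows can't tilt the tool directly, so I'll swing to the left side and test whether reaching out of range leaves a lean.

```bash
python3 -m inch '[[0,0,-10,-0.117],[0,0,-10,-0.117],[0,0,-10,-0.117],[0,0,-10,-0.117],[0,0,-10,-0.117],[0,0,-10,-0.117],[0,0,-10,-0.117],[0,0,-10,-0.117]]' 1 60; python3 -m inch '[[43,8,0,0],[43,8,0,0],[43,8,0,0],[43,8,0,0],[43,8,0,0],[43,8,0,0],[43,8,0,0],[43,8,0,0]]'
```

```text
clock: 2.6
position: [0.165, -0.5246, 0.3227]
ee_rot: [0.812, 0.583, -0.0, -0.0]
contact_force: [0.3, 1.0, 0.3]
opening: 0.997
finger_force: 0.0
clock: 3.4
position: [0.3375, -0.2183, 0.3225]
ee_rot: [0.814, 0.581, 0.0, 0.0]
contact_force: [0.9, -0.5, 0.5]
opening: 0.997
finger_force: 0.0
```

```bash
python3 -m inch '[[40,-8,0,0],[40,-8,0,0],[40,-8,0,0],[40,-8,0,0],[40,-8,0,0],[40,-8,0,0],[40,-8,0,0],[40,-8,0,0]]'; python3 -m inch '[[28,-40,0,0],[28,-40,0,0],[28,-40,0,0],[28,-40,0,0],[28,-40,0,0],[28,-40,0,0],[28,-40,0,0],[28,-40,0,0]]'; python3 -c "
from plant import *;print(get_state()['q'].round(3))"
```

```text
clock: 4.2
position: [0.38, 0.1053, 0.3226]
ee_rot: [0.814, 0.581, 0.0, 0.0]
contact_force: [0.6, -0.9, -0.6]
opening: 0.998
finger_force: 0.0
clock: 5.0
position: [0.1483, 0.4206, 0.3226]
ee_rot: [0.814, 0.582, 0.0, -0.0]
contact_force: [0.5, -0.4, 0.7]
opening: 0.999
finger_force: 0.0
[ 0.965  0.143  1.399 -0.     1.599  1.295]
```

```bash
python3 -m inch '[[35,-15,0,0],[35,-15,0,0],[35,-15,0,0],[35,-15,0,0],[35,-15,0,0],[35,-15,0,0],[35,-15,0,0],[35,-15,0,0]]'; python3 -m inch '[[40,0,0,0],[40,0,0,0],[40,0,0,0],[40,0,0,0],[0,0,0,0],[0,0,0,0],[0,0,0,0],[0,0,0,0]]';  python3 -c "
from plant import *;print(get_state()['q'].round(3))"
```

```text
clock: 5.8
position: [0.1269, 0.7241, 0.3223]
ee_rot: [0.814, 0.581, 0.0, -0.0]
contact_force: [-0.1, 1.6, 0.4]
opening: 0.999
finger_force: 0.0
clock: 6.6
position: [0.1616, 0.7877, 0.28]
ee_rot: [0.813, 0.581, 0.022, -0.021]
contact_force: [0.2, -0.4, 0.4]
opening: 1.001
finger_force: 0.0
[1.219 0.897 0.222 0.01  1.962 1.553]
```

```bash
cat > s.py <<'E'
from h import *
s=get_state();R=Ro.from_quat(s['ee_rot']).as_matrix();z=R[:,2]
print('q',s['q'].round(3),'p',s['position'].round(4));print('lean',np.degrees(np.arccos(-z[2])).round(2),'az',np.degrees(np.arctan2(z[1],z[0])).round(1),'tooly',R[:,1].round(3))
E
python3 -m inch '[[50,0,0,0],[50,0,0,0],[50,0,0,0],[50,0,0,0],[50,0,0,0],[50,0,0,0],[50,0,0,0],[50,0,0,0]]'; python3 s.py
```

```text
clock: 7.4
position: [0.22, 0.8637, 0.2094]
ee_rot: [0.806, 0.576, 0.103, -0.092]
contact_force: [-0.3, -0.4, -0.2]
opening: 1.001
finger_force: 0.0
q [1.176 0.996 0.222 0.047 1.651 1.517] p [0.22   0.8637 0.2094]
lean 15.84 az 77.2 tooly [ 0.947 -0.32  -0.029]
```

```bash
python3 -m inch '[[40,0,-30,0],[40,0,-30,0],[40,0,-30,0],[40,0,-30,0],[40,0,-30,0],[40,0,-30,0],[40,0,-30,0],[40,0,-30,0]]'; python3 s.py
```

```text
clock: 8.2
position: [0.2303, 0.8109, 0.4066]
ee_rot: [0.791, 0.564, 0.178, -0.153]
contact_force: [0.6, 0.1, -0.1]
opening: 1.004
finger_force: 0.0
q [1.127 0.764 0.222 0.093 1.689 1.491] p [0.2303 0.8109 0.4066]
lean 27.19 az 76.2 tooly [ 0.948 -0.316 -0.041]
```

```bash
python3 -m inch '[[38,-12,-28,0],[38,-12,-28,0],[38,-12,-28,0],[38,-12,-28,0],[38,-12,-28,0],[38,-12,-28,0],[38,-12,-28,0],[0,0,0,0]]'; python3 s.py
```

```text
clock: 9.0
position: [0.1564, 0.7613, 0.5531]
ee_rot: [0.771, 0.551, 0.241, -0.208]
contact_force: [0.2, -1.4, -0.0]
opening: 1.002
finger_force: 0.0
q [1.189 0.579 0.221 0.087 1.698 1.558] p [0.1564 0.7613 0.5531]
lean 37.08 az 76.3 tooly [ 0.95  -0.306 -0.055]
```

```bash
python3 - <<'E'
import cv2
im=cv2.imread('pics/top0.png')[135:300,145:305];cv2.imwrite('pics/c1.png',cv2.resize(im,None,fx=3.6,fy=3.6,interpolation=cv2.INTER_CUBIC))
im=cv2.imread('pics/top0.png')[170:300,320:460];cv2.imwrite('pics/c2.png',cv2.resize(im,None,fx=4,fy=4,interpolation=cv2.INTER_CUBIC))
E
```

```text
(no output)
```

View pics/c1.png

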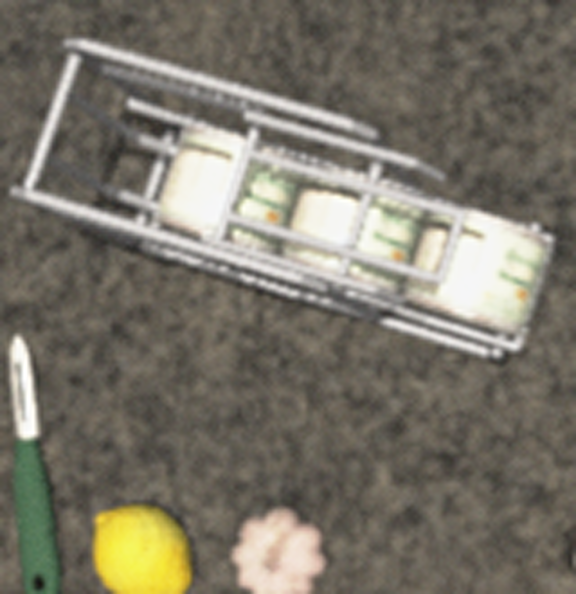

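View pics/c2.png

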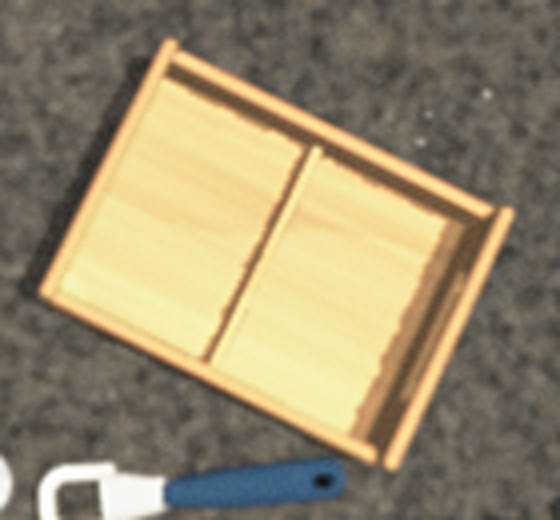

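```bash
python3 - <<'E'
from h import *
T=calibration('top')
def A(u,v,z): return onz(T,(145+(u+.5)/3.6-.5,135+(v+.5)/3.6-.5),z)
def B(u,v,z): return onz(T,(320+(u+.5)/4-.5,170+(v+.5)/4-.5),z)
def d(a,b,n): print(n,'az',np.degrees(np.arctan2(*(b-a)[1::-1])).round(1),'len',np.linalg.norm(b-a).round(4),'mid',((a+b)/2).round(4))
d(A(75,58,.235),A(30,190,.235),'back top bar')
d(A(462,213,.19),A(442,277,.19),'overhang')
d(A(550,235,.062),A(518,343,.062),'lip')
d(B(170,43,.077),B(45,293,.077),'toteL')
d(B(510,212,.077),B(390,465,.077),'toteR')
d(B(317,152,.036),B(208,360,.036),'div')
d(B(170,43,.077),B(510,212,.077),'l1');d(B(45,293,.077),B(390,465,.077),'l2')
camera('top')
for k in ['tin_1','rack_tray','rack_overhang','rack_lip','tin_1_mid','rack']:
    for r in place_of(k,'top'): print(k,np.round(r['pixel'],1),round(r['conf'],2))
for r in find_in('tin_1','top'): print('box',np.round(r['bbox'],1),round(r['conf'],2))
E
```

```text
back top bar az 164.5 len 0.0714 mid [0.5546 0.6042 0.235 ]
overhang az 164.3 len 0.0355 mid [0.5009 0.4021 0.19  ]
lip az 164.7 len 0.0682 mid [0.4905 0.3643 0.062 ]
toteL az 153.9 len 0.1512 mid [0.4983 0.2487 0.077 ]
toteR az 153.6 len 0.1511 mid [0.409  0.0642 0.077 ]
div az 152.2 len 0.1319 mid [0.4542 0.159  0.036 ]
l1 az -115.8 len 0.2054 mid [0.5214 0.123  0.077 ]
l2 az -115.8 len 0.2046 mid [0.3858 0.1898 0.077 ]
tin_1 [238.2 213.4] 0.93
tin_1 [269.9 222.3] 0.9
tin_1 [204.8 202.3] 0.88
rack_tray [276.5 208.9] 0.66
rack_overhang [271.6 203.8] 0.69
rack_lip [292.1 216. ] 0.64
tin_1_mid [275.6 209.4] 0.66
tin_1_mid [401.4 243.1] 0.16
rack [283.3 216. ] 0.61
box [221.2 181.9 261.9 219.9] 0.97
box [190.  170.2 227.3 206.7] 0.92
box [259.1 194.3 294.8 232.6] 0.56
box [332.2 280.5 406.4 304.1] 0.22
```

The zoomed views show the overhang's front bar at (452,245) in crop 1, with the lip between (550,235) and (518,343), and the tote's divider from (317,152) to (208,360) in crop 2. The rack yaw from three bars agrees at 74.5° and the tray estimates agree within 1 mm.

```bash
cat > g.py <<'E'
import sys
from h import *
s=get_state();R=Ro.from_quat(s['ee_rot']).as_matrix();z=R[:,2]
tray=np.array([.4998,.3973,.085]);bays={'A':np.array([.476,.203,.044]),'B':np.array([.433,.114,.044])}
def to(P): 
    v=R.T@(np.array(P)-s['position'])*1000;print(np.round(P,4),'tool mm',v.round(1));return v
E
python3 -m inch '[[0,0,0,-0.06],[0,0,0,0],[0,0,0,0],[0,0,0,0],[0,0,0,0],[0,0,0,0],[0,0,0,0],[0,0,0,0]]';python3 s.py
python3 - <<'E'
from g import *
print(z);to(tray+.004*z-.16*z);to(tray+.004*z)
E
```

```text
clock: 10.2
position: [0.1584, 0.7631, 0.5487]
ee_rot: [0.756, 0.574, 0.245, -0.199]
contact_force: [0.3, -0.9, -0.8]
opening: 0.996
finger_force: 0.0
q [1.187 0.585 0.222 0.087 1.698 1.498] p [0.1584 0.7631 0.5487]
lean 36.74 az 76.3 tooly [ 0.965 -0.262 -0.019]
[ 0.14199411  0.58110035 -0.80134889]
[0.4776 0.3066 0.21  ] tool mm [-483.7  434.    51.5]
[0.5004 0.3996 0.0818] tool mm [-483.7  434.   211.5]
```

```bash
python3 -m inch '[[-30,27,3,0],[-30,27,3,0],[-30,27,3,0],[-30,27,3,0],[-30,27,3,0],[-30,27,3,0],[-30,27,3,0],[-30,27,3,0]]' && python3 s.py;  python3 -m inch '[[-30,27,3,0],[-30,27,3,0],[-30,27,3,0],[-30,27,3,0],[-30,27,3,0],[-30,27,3,0],[-30,27,3,0],[-5,5,0,0]]';python3 s.py
python3 - <<'E'
from g import *
to(tray+.004*z)
cv2.imwrite('pics/w1.png',camera('wrist')[:,:,::-1]);c=calibration('wrist')
for k in ['tin_1_mid','rack_overhang','rack_lip','rack_tray']:
    for r in place_of(k,'wrist')[:2]: print(k,np.round(r['pixel'],1),round(r['conf'],2))
K=np.array([[c['fx'],0,c['cx']],[0,c['fy'],c['cy']],[0,0,1.]])
x=np.array([.267,.964,0]);P=[tray,tray-.034*x-[0,0,.023],tray+.005*x+[0,0,.105]]
print(cv2.projectPoints(np.array(P),cv2.Rodrigues(np.array(c['R']))[0],np.array(c['t']),K,np.array(c['D']))[0].round(1).tolist())
E
```

```text
clock: 11.0
position: [0.3164, 0.5366, 0.3831]
ee_rot: [0.756, 0.574, 0.245, -0.198]
contact_force: [0.4, 0.2, 0.3]
opening: 1.002
finger_force: 0.0
q [0.704 0.209 1.283 0.397 1.137 0.902] p [0.3164 0.5366 0.3831]
lean 36.77 az 76.2 tooly [ 0.965 -0.262 -0.018]
clock: 11.8
position: [0.4603, 0.3311, 0.2324]
ee_rot: [0.757, 0.573, 0.244, -0.198]
contact_force: [1.5, 0.4, 0.1]
opening: 1.001
finger_force: 0.0
q [0.161 0.291 1.621 0.681 1.061 0.146] p [0.4603 0.3311 0.2324]
lean 36.63 az 76.3 tooly [ 0.964 -0.265 -0.021]
[0.5004 0.3996 0.0818] tool mm [-28.   23.7 166.3]
rack_overhang [346.1 166.8] 0.91
rack_lip [338.  250.4] 0.92
rack_lip [348.6 166.6] 0.18
[[[340.5, 216.7]], [[340.2, 253.5]], [[348.0, 166.1]]]
```

View pics/w1.png

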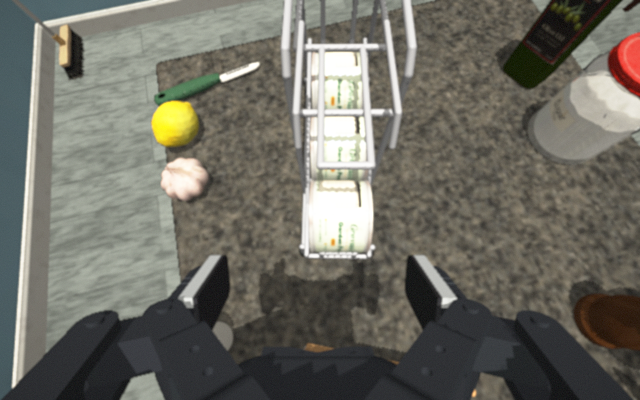

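The picture shows tin 1 at (338,217), the lip at (338,250) and the overhang at (346,166), all within 2 px of the projected positions. I'll go in.

```bash
python3 -m inch '[[-7,6,10,0],[-7,6,10,0],[-7,6,10,0],[-7,6,10,0],[0,0,20,0],[0,0,20,0],[0,0,20,0],[0,0,10,0]]';python3 s.py
python3 - <<'E'
from g import *
to(tray+.004*z)
E
```

```text
clock: 12.85
position: [0.4912, 0.3702, 0.127]
ee_rot: [0.756, 0.574, 0.244, -0.199]
contact_force: [-0.9, -1.1, 0.3]
opening: 0.996
finger_force: 0.0
q [0.229 0.5   1.644 0.79  0.85  0.007] p [0.4912 0.3702 0.127 ]
lean 36.66 az 76.5 tooly [ 0.965 -0.261 -0.021]
[0.5004 0.3996 0.0818] tool mm [-2.3  2.1 54.6]
```

```bash
python3 -m inch '[[-1,1,14,0],[-1,1,14,0],[0,0,14,0],[0,0,11,0],[0,0,0,0],[0,0,0,0],[0,0,0,0],[0,0,0,0]]' 1 && python3 -m inch '[[0,0,0,0],[0,0,0,0],[0,0,0,0],[0,0,0,0],[0,0,0,0],[0,0,0,0],[0,0,0,0],[0,0,0,0]]' -1 50;python3 s.py
python3 -c "
from g import *
to(tray+.004*z);cv2.imwrite('pics/w2.png',camera('wrist')[:,:,::-1])"
```

```text
clock: 13.65
position: [0.5006, 0.3983, 0.0861]
ee_rot: [0.756, 0.574, 0.245, -0.198]
contact_force: [0.5, 0.1, -0.2]
opening: 0.999
finger_force: 0.0
clock: 14.45
position: [0.5006, 0.3985, 0.0859]
ee_rot: [0.756, 0.574, 0.245, -0.198]
contact_force: [0.5, -1.8, 5.5]
opening: 0.674
finger_force: 54.5
q [ 0.278  0.59   1.624  0.843  0.769 -0.029] p [0.5006 0.3985 0.0859]
lean 36.76 az 76.2 tooly [ 0.965 -0.262 -0.018]
[0.5004 0.3996 0.0818] tool mm [-1.6 -0.5  3.9]
```

View pics/w2.png

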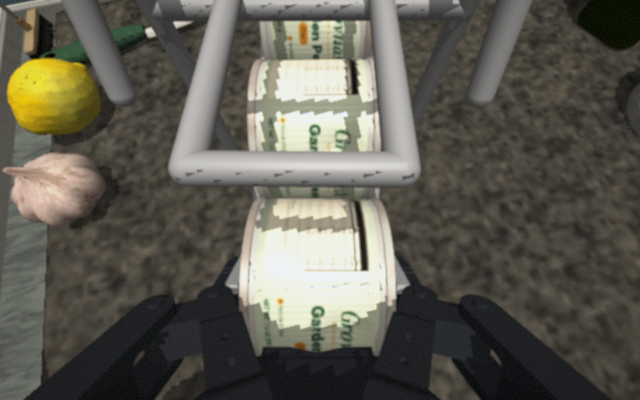

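The tin is gripped with about 54 N, the pads on both ends at (240,290) and (400,290), clear of the overhang bar. Lift it out up and to the front.

```bash
python3 -m inch '[[2,0,-14,0],[2,0,-16,0],[2,0,-20,0],[2,0,-20,0],[2,0,-20,0],[1,0,-20,0.04],[0,0,-20,0.04],[0,0,-10,0]]';python3 s.py
python3 -c "
from g import *
to(bays['A']+[0,0,.08]);to(bays['A']+[0,0,.004])"
```

```text
clock: 15.3
position: [0.4827, 0.3245, 0.2062]
ee_rot: [0.778, 0.543, 0.237, -0.207]
contact_force: [-0.4, 0.3, -2.9]
opening: 0.676
finger_force: 55.3
q [0.139 0.351 1.618 0.705 1.029 0.16 ] p [0.4827 0.3245 0.2062]
lean 36.74 az 76.1 tooly [ 0.944 -0.323 -0.065]
[0.476 0.203 0.124] tool mm [-141.6   38.3   -5.6]
[0.476 0.203 0.048] tool mm [-186.8   43.3   55.3]
```

```bash
python3 -m inch '[[-20,5,-1,0],[-20,5,-1,0],[-20,5,-1,0],[-20,5,-1,0],[-20,5,-1,0],[-20,5,-1,0],[-16,5,0,0],[-6,3,0,0]]';python3 s.py
python3 - <<'E'
from g import *
to(bays['A']+[0,0,.004])
cv2.imwrite('pics/w3.png',camera('wrist')[:,:,::-1]);c=calibration('wrist');camera('top');T=calibration('top')
for r in place_of('tote_bay1','wrist'): print(np.round(r['pixel'],1),round(r['conf'],2),onz(c,r['pixel'],.006).round(4))
for k in ['tote_bay1','tote']:
  for r in place_of(k,'top'): print(np.round(r['pixel'],1),round(r['conf'],2),onz(T,r['pixel'],.006 if 'bay' in k else 0).round(4))
E
```

```text
clock: 16.1
position: [0.4755, 0.2027, 0.1216]
ee_rot: [0.778, 0.543, 0.236, -0.208]
contact_force: [-0.3, 0.2, -1.5]
opening: 0.674
finger_force: 55.3
q [-0.133  0.423  1.827  0.794  0.985 -0.268] p [0.4755 0.2027 0.1216]
lean 36.7 az 76.3 tooly [ 0.944 -0.323 -0.067]
[0.476 0.203 0.048] tool mm [-43.3   5.3  59.3]
[364.6 226.2] 0.88 [0.472  0.2022 0.006 ]
[402.7 242.6] 0.82 [0.4353 0.1143 0.006 ]
[382.3 237.5] 0.73 [0.4468 0.1605 0.    ]
[366.2 228.2] 0.35 [0.4678 0.1978 0.    ]
```

View pics/w3.png

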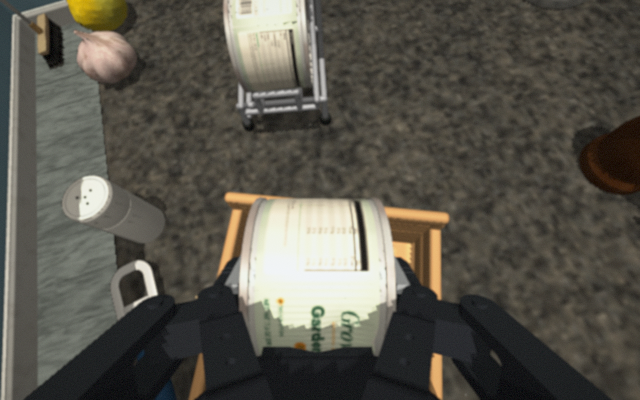

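Tin 2 has rolled into the tray at (270,60), and the held tin is over the tote, whose far end runs from (228,198) to (448,216). Lower it.

```bash
python3 -m inch '[[-7,1,9,0],[-7,1,9,0],[-7,1,10,0],[-7,1,10,0],[-5,1,6,0],[-3,0,5,0],[-3,0,4,0],[0,0,0,0]]';python3 s.py
python3 -c "
from g import *
to(bays['A']+[0,0,.004])"
```

```text
clock: 17.15
position: [0.4763, 0.2039, 0.0558]
ee_rot: [0.778, 0.544, 0.236, -0.208]
contact_force: [0.1, 0.5, -3.1]
opening: 0.673
finger_force: 55.3
q [-0.13   0.552  1.886  0.903  0.859 -0.444] p [0.4763 0.2039 0.0558]
lean 36.73 az 76.3 tooly [ 0.944 -0.322 -0.067]
[0.476 0.203 0.048] tool mm [-5.5  0.5  5.7]
```

```bash
python3 -m inch '[[-2,0,2,0],[-2,0,2,0],[-1,0,2,0],[0,0,0,0],[0,0,0,0],[0,0,0,0],[0,0,0,0],[0,0,0,0]]' ; python3 -m inch '[[0,0,0,0],[0,0,0,0],[0,0,0,0],[0,0,0,0],[0,0,0,0],[0,0,0,0],[0,0,0,0],[0,0,0,0]]' 0.8;python3 s.py
```

```text
clock: 17.95
position: [0.4759, 0.2036, 0.0485]
ee_rot: [0.778, 0.544, 0.237, -0.208]
contact_force: [0.8, -0.2, -3.3]
opening: 0.67
finger_force: 55.3
clock: 18.75
position: [0.4758, 0.2036, 0.0485]
ee_rot: [0.778, 0.544, 0.237, -0.208]
contact_force: [-0.2, 0.3, -0.4]
opening: 0.897
finger_force: 0.0
q [-0.131  0.566  1.894  0.918  0.846 -0.468] p [0.4758 0.2036 0.0485]
lean 36.74 az 76.3 tooly [ 0.944 -0.322 -0.066]
```

```bash
python3 -m inch '[[0,0,-8,0],[0,0,-12,0],[0,0,-20,0],[0,0,-25,0],[0,0,-25,0],[0,0,-25,-0.04],[0,0,-25,-0.04],[0,0,-10,0]]' 1;python3 s.py
python3 - <<'E'
from g import *
to(tray+.004*z-.11*z)
cv2.imwrite('pics/w4.png',camera('wrist')[:,:,::-1]);camera('top');T=calibration('top')
for k in ['tin_1_mid','tote_bay1']:
  for r in place_of(k,'top'): print(k,np.round(r['pixel'],1),round(r['conf'],2),onz(T,r['pixel'],.044 if 'tin' in k else .006).round(4))
E
```

```text
clock: 19.55
position: [0.4548, 0.115, 0.1706]
ee_rot: [0.756, 0.574, 0.246, -0.197]
contact_force: [0.0, -0.3, -0.3]
opening: 0.995
finger_force: 0.0
q [-0.35   0.305  1.828  0.696  1.187 -0.408] p [0.4548 0.115  0.1706]
lean 36.69 az 75.9 tooly [ 0.965 -0.263 -0.015]
[0.4844 0.3359 0.17  ] tool mm [176.5 -29.5 132.9]
tin_1_mid [364.4 224.6] 0.9 [0.4728 0.2069 0.044 ]
tote_bay1 [365.8 223.6] 0.79 [0.478  0.1994 0.006 ]
tote_bay1 [402.5 245. ] 0.61 [0.4298 0.1148 0.006 ]
```

View pics/w4.png

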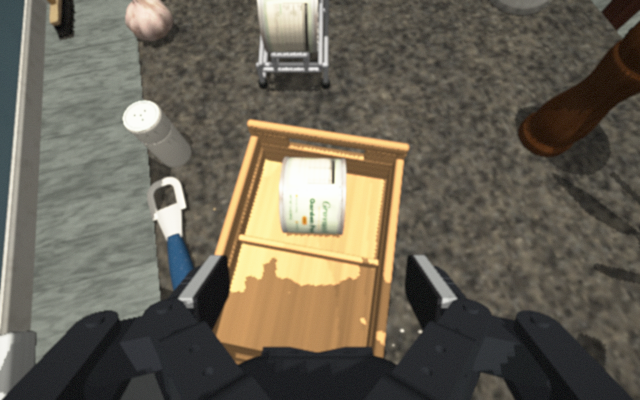

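Tin 1 lies well in the far compartment at (314,195), the tote is undisturbed, and tin 2 is in the tray at (290,25). Next, tin 2.

```bash
python3 -m inch '[[22,-4,16,0],[22,-4,16,0],[23,-4,17,0],[23,-4,17,0],[23,-4,17,0],[23,-4,17,0],[23,-4,17,0],[17,-2,16,0]]';python3 s.py
python3 - <<'E'
from g import *
to(tray+.002*z)
camera('wrist');c=calibration('wrist')
for k in ['tin_2_mid','rack_overhang','rack_lip']:
    for r in place_of(k,'wrist')[:2]: print(k,np.round(r['pixel'],1),round(r['conf'],2))
K=np.array([[c['fx'],0,c['cx']],[0,c['fy'],c['cy']],[0,0,1.]])
x=np.array([.267,.964,0]);P=[tray,tray-.034*x-[0,0,.023],tray+.005*x+[0,0,.105]]
print(cv2.projectPoints(np.array(P),cv2.Rodrigues(np.array(c['R']))[0],np.array(c['t']),K,np.array(c['D']))[0].round(1).tolist())
for r in find_in('tin_2','wrist'): print('box',np.round(r['bbox'],1),round(r['conf'],2))
E
```

```text
clock: 20.55
position: [0.4825, 0.3394, 0.1668]
ee_rot: [0.755, 0.575, 0.244, -0.199]
contact_force: [-0.4, -0.9, -1.5]
opening: 1.002
finger_force: 0.0
q [0.17  0.413 1.655 0.747 0.941 0.027] p [0.4825 0.3394 0.1668]
lean 36.7 az 76.5 tooly [ 0.965 -0.26  -0.021]
[0.5001 0.3985 0.0834] tool mm [ -0.3   3.3 103.6]
tin_2_mid [286.6 206.8] 0.59
rack_overhang [315.  129.7] 0.57
rack_lip [317.8 253. ] 0.69
[[[322.3, 210.3]], [[322.4, 257.2]], [[321.1, 131.8]]]
box [282.6  79.1 357.4 161.8] 0.75
```

```bash
python3 -m inch '[[0,1,14,0],[0,1,20,0],[0,0,20,0],[0,0,18,0],[0,0,14,0],[0,0,10,0],[0,0,5,0],[0,0,0,0]]' 1; python3 -m inch '[[0,0,0,0],[0,0,0,0],[0,0,0,0],[0,0,0,0],[0,0,0,0],[0,0,0,0],[0,0,0,0],[0,0,0,0]]' -1 50;python3 s.py
python3 -c "
from g import *
to(tray)"
```

```text
clock: 21.6
position: [0.4995, 0.3954, 0.0865]
ee_rot: [0.756, 0.574, 0.245, -0.199]
contact_force: [0.3, -0.2, -0.4]
opening: 1.003
finger_force: 0.0
clock: 22.4
position: [0.4999, 0.3953, 0.0876]
ee_rot: [0.755, 0.574, 0.245, -0.198]
contact_force: [-1.0, -2.6, 5.6]
opening: 0.678
finger_force: 53.4
q [ 0.273  0.585  1.629  0.844  0.773 -0.034] p [0.4999 0.3953 0.0876]
lean 36.79 az 76.2 tooly [ 0.965 -0.262 -0.018]
[0.4998 0.3973 0.085 ] tool mm [-0.1 -0.6  3.2]
```

```bash
python3 -m inch '[[2,0,-14,0],[2,0,-16,0],[2,0,-20,0],[2,0,-20,0],[2,0,-20,0],[1,0,-20,0.04],[0,0,-20,0.04],[0,0,-10,0]]';python3 s.py
python3 - <<'E'
from g import *
b=bays['B']+.004*np.array([.437,.9,0])-.003*z
to(b+[0,0,.11]);to(b+[0,0,.004])
E
```

```text
clock: 23.2
position: [0.482, 0.3213, 0.2076]
ee_rot: [0.778, 0.543, 0.237, -0.207]
contact_force: [0.2, 0.2, -2.6]
opening: 0.674
finger_force: 54.1
q [0.133 0.346 1.62  0.704 1.034 0.156] p [0.482  0.3213 0.2076]
lean 36.75 az 76.1 tooly [ 0.944 -0.323 -0.065]
[0.4343 0.1159 0.1564] tool mm [-198.1   24.8  -85.1]
[0.4343 0.1159 0.0504] tool mm [-2.611e+02  3.160e+01 -2.000e-01]
```

```bash
python3 -m inch '[[-22,3,-11,0],[-26,3,-11,0],[-28,3,-11,0],[-28,3,-11,0],[-28,3,-11,0],[-28,3,-11,0],[-24,3,-11,0],[-14,3,-8,0]]';python3 s.py
python3 - <<'E'
from g import *
b=bays['B']+.004*np.array([.437,.9,0])-.003*z
to(b+[0,0,.012])
cv2.imwrite('pics/w5.png',camera('wrist')[:,:,::-1])
E
```

```text
clock: 24.0
position: [0.4333, 0.1158, 0.1542]
ee_rot: [0.778, 0.543, 0.236, -0.208]
contact_force: [0.6, 0.2, -1.8]
opening: 0.672
finger_force: 54.1
q [-0.367  0.303  1.903  0.709  1.144 -0.388] p [0.4333 0.1158 0.1542]
lean 36.71 az 76.3 tooly [ 0.944 -0.323 -0.067]
[0.4343 0.1159 0.0584] tool mm [-56.6   7.4  77. ]
```

View pics/w5.png

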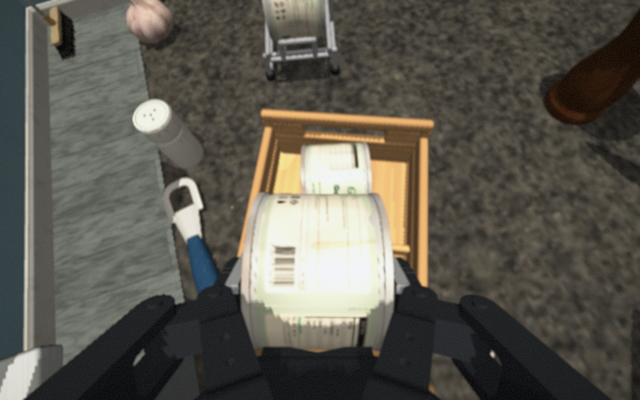

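Tin 3 is in the tray at (297,20), tin 1 is in its compartment at (337,168), and the held tin hangs above the near compartment. Lower it.

```bash
python3 -m inch '[[-7,1,9,0],[-8,1,10,0],[-8,1,11,0],[-8,1,12,0],[-8,1,12,0],[-8,1,12,0],[-6,1,7,0],[-3,0,4,0]]';python3 s.py
python3 - <<'E'
from g import *
b=bays['B']+.004*np.array([.437,.9,0])-.003*z
to(b+[0,0,.005])
E
```

```text
clock: 24.85
position: [0.4346, 0.1185, 0.0582]
ee_rot: [0.778, 0.544, 0.236, -0.208]
contact_force: [0.5, -0.7, -1.4]
opening: 0.673
finger_force: 54.1
q [-0.36   0.505  2.007  0.842  0.921 -0.635] p [0.4346 0.1185 0.0582]
lean 36.73 az 76.4 tooly [ 0.945 -0.321 -0.067]
[0.4343 0.1159 0.0514] tool mm [-6.1  1.   3.9]
```

```bash
python3 -m inch '[[-2,0,1,0],[-2,0,1,0],[-1,0,2,0],[0,0,0,0],[0,0,0,0],[0,0,0,0],[0,0,0,0],[0,0,0,0]]';python3 s.py
```

```text
clock: 25.65
position: [0.434, 0.1166, 0.0529]
ee_rot: [0.778, 0.544, 0.237, -0.208]
contact_force: [0.2, -0.6, -2.7]
opening: 0.67
finger_force: 54.1
q [-0.365  0.517  2.014  0.851  0.91  -0.655] p [0.434  0.1166 0.0529]
lean 36.74 az 76.3 tooly [ 0.944 -0.322 -0.066]
```

```bash
python3 -m inch '[[-1,0,1,0],[-1,0,1,0],[0,0,1,0],[0,0,0,0],[0,0,0,0],[0,0,0,0],[0,0,0,0],[0,0,0,0]]'; python3 -m inch '[[0,0,0,0],[0,0,0,0],[0,0,0,0],[0,0,0,0],[0,0,0,0],[0,0,0,0],[0,0,0,0],[0,0,0,0]]' 0.8;python3 -m inch '[[0,0,-8,0],[0,0,-12,0],[0,0,-20,0],[0,0,-25,0],[0,0,-25,0],[0,0,-25,0],[0,0,-25,0],[0,0,-10,0]]' 
python3 - <<'E'
from h import *
cv2.imwrite('pics/w6.png',camera('wrist')[:,:,::-1])
E
```

```text
clock: 26.45
position: [0.4337, 0.1168, 0.0493]
ee_rot: [0.778, 0.544, 0.237, -0.208]
contact_force: [0.1, -0.9, -1.7]
opening: 0.671
finger_force: 54.1
clock: 27.25
position: [0.4338, 0.1168, 0.0492]
ee_rot: [0.778, 0.544, 0.237, -0.208]
contact_force: [0.2, 0.7, -0.5]
opening: 0.901
finger_force: 0.0
clock: 28.05
position: [0.4126, 0.0281, 0.1713]
ee_rot: [0.778, 0.544, 0.237, -0.206]
contact_force: [-0.1, -0.2, -0.0]
opening: 0.898
finger_force: 0.0
```

View pics/w6.png

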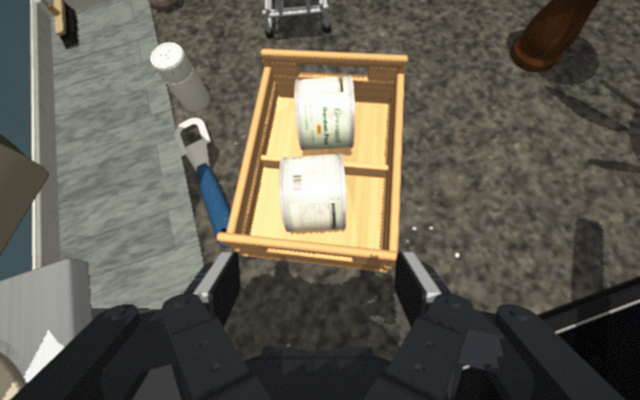

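Tins 1 and 2 lie one in each compartment, at (326,112) and (313,193). The salt and opener are undisturbed and the gripper is clear. Tin 3 showed in the tray in the previous picture, so I'm handing in.

```bash
python3 -c "
from plant import *
print(finish_job())"
```

```text
the job is handed in; nothing more can be done
None
```

I handed the job in at about 28 s of the 51 s allowed: tins 1 and 2 lie one in each tote compartment, both lowered in before release; tin 3 had rolled into the catch tray when last seen (just before tin 2 was lowered); and the mill, salt shaker and can opener look untouched.

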